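# Hang the feed pail on the spring-gate hook

### The job

Hang the small feed pail on the bench stand: raise its flat-lying bail upright while the pail still stands on the table, then lift the pail by the bail and push the middle of the bail down past the hook's spring gate until it sits at the bottom of the hook and the gate has snapped shut above it. Let go only once the hook carries the pail. Keep the pail upright, press on the hook no harder than its gate needs, and do not disturb the things standing around.

Things in the scene. Friction and masses are not known exactly. Their poses are not given: they have to be found in the camera images.
- pail: Empty round sheet-metal feed pail, 60 mm tall, 92 mm across the rim (84 mm at the foot, wall 3 mm), 0.33 to 0.47 kg; two metal ears rise 20 mm above the rim at its y = +-48 mm. Origin: centre of the underside; z up through the mouth, y along the line between the ears. The bail starts lying out over the rim on the pail's -x side.
- pail_mid (a point): Centre of the pail, 30 mm above its underside (axes as the pail's). The way to it: the brooder's clear door stands open at the front right of the work, a fixed upright pane with its top 455 mm above the table; a hand parked on its far side passes above it, close in to the robot (within 0.45 m of the base axis), as a wire shelf hangs 740 mm up at x over 0.61 m.
- pail_pivot (a point): Middle of the bail's pivot axis, on the pail's axis 72 mm above its underside; the pivot axis is the pail's y axis.
- crown (a point): Middle of the bail's crown. Bail: square U of 6 mm wire, 116 mm wide outside; its crown is parallel to the pivot axis, 105 mm from it, and carries a black grip tube 10 mm thick, 78 mm long, that turns freely on the wire. The hook takes the tube's middle: grip it across, about 26 mm to one side, fingertips no more than 10 mm below its axis, so that the gripper's body clears the hook.
- bail (a joint): Angle of the bail on the pail, rad: 0 flat (crown level with the pivot, on the pail's -x side), 1.57 upright, 3.14 flat on the other side. Starts at 0 to 0.25; slight friction holds it where it is put. The grip tube turns on the wire, so the hand need not turn with the bail.
- stand: Bench stand screwed to the table, with an upturned U hook of 8 mm rod. Origin: on the table right below the hook's seat; z up. The hook lies in the stand's x-z plane, inner faces at x = +-13 mm, so the crown must lie along the stand's y. Its height is set anew each time and not measured: the seated grip tube's axis is 215 to 239 mm above the table.
- post_foot (a point): Foot of the stand's post, 85 mm to +x of the stand's origin, on the foot plate (120 x 130 x 12 mm). An arm runs from the post's top to -x into the hook. Above the seated tube's axis: post-side limb to 40 mm, tip (at -x) to 50 mm, gate to 38 mm, post and arm under 5 mm; hook's underside 13 mm below. Bring the bail in from -x, the hook passing through its window.
- gate (a joint): Spring gate, rad: steel tongue 28 mm long, 9 mm wide, hinged on the post-side limb, spanning the hook's mouth. 0 shut; grows as its free end at -x is pressed down. The pail's weight opens it only part way (0.08 or more); pressed in mid-mouth it takes about 10 N in all and opens to about 1.15, then the tube slips past, 10 to 16 mm above the seat, and it snaps to 0. 25 N harms the hook.
- food_cup: Bystander: small clear cup with yellow mash, 42 mm wide, 38 mm tall. Origin: centre of the underside.
- nail_brush: Bystander: purple nail brush with bow handle, 30 x 86 x 55 mm. Origin: centre of the underside.
- forceps: Bystander: steel forceps lying flat, 15 x 131 x 10 mm. Origin: centre of the underside.

How it is judged:
By the outcome, as a careful person would: the job done as asked, in the order asked, and still so for the second after the job is handed in, with the robot touching nothing.
It also fails if it takes over 67 s, if anything falls off the work surface, if the arm or the gripper's body presses on something with over 40 N, if the wrist force passes 120 N, or if a joint passes its speed limit or range.

### The arm

A 6-joint arm with a two-finger parallel gripper is mounted at the origin on a cart in front of the work surface, level with it; the furniture and walls round the work are solid. World frame = base frame: x ahead of the robot, y to its left, z up, the work surface at z = 0. Lengths are in m, angles in rad, forces in N, time in s.
With the tool pointing down it reaches from about 0.375 to 0.9 m from the base axis. Payload 3.1 kg.
Tool frame: the origin (TCP) lies between the finger pads; the fingertips stand 8 mm ahead of it and the grasp point (between the pads) lies 11 mm behind it; z points along the fingers, y is the line along which they close (so a half turn about z gives the same grasp; the last joint's range is limited). The gripper opens to 87 mm and grips with 3 to 60 N. Pads are 19 mm wide; open, the fingers measure 117 mm over their backs; the gripper's body (75 mm by 190 mm) begins 51 mm behind the grasp point.
Start: joints at [-1.359, 0.527, 1.433, -0, 1.181, -0.178], TCP at [0.238, -0.578, 0.208] pointing down, gripper open.
Joint ranges: [-3.08, 3.08], [-0.75, 2.2], [0.22, 2.44], [-1.43, 4.57], [0, 2.65], [-2.85, 2.85]. Speed limits (rad/s): [2.79, 2.79, 3.14, 3.14, 3.14, 3.14].

### API

Orientations are given as a unit quaternion [x, y, z, w].
In Python, from rig import robot, vision, job gives the robot as it stands.
- The arm moves only by the shell command python3 -m handwheel 'ROWS' [OPENING] [FORCE]. ROWS is JSON, a list of rows, each a list of 4 numbers: the shift along the tool's x, y, z as a fraction of full scale, then the turn about the tool's z as a fraction of full scale. A call has 1 to 20 rows; each row is the pose to reach, as a shift and turn from the pose commanded when the call began, along the tool's axes at that moment, turning the shorter way round; what a row does not reach only later rows make up. Full scale, the value 1, is 300 mm for a shift and 2 pi rad for a turn. A row lasts 1/12 s, in which the tool goes at most 41.7 mm and 7.16 degrees, less where a joint would pass 70% of its speed; a pose out of reach is approached as far as the arm can. A call with a number of a shift or a turn outside -1 to 1 is refused whole. A call with a gripper value outside its range is refused whole. OPENING is the opening in per cent of the stroke, from 0 (shut) to 100 (fully open), set as the call begins (- or left out, the last holds). The fingers move at their own pace and stop on an object; FORCE is the grip in N (left out, the last holds). Time passes only in rows, so rows that repeat a pose let the fingers close. It gives the time, the measured TCP pose, the force, the opening and the grip force at its end, in the units of the state.
- robot.get_obs(): the state, without advancing time (a new reading comes with each control period).
- vision.camera(name): name is "side" or "top" or "wrist"; returns a dict with "frame" (420x560x3 uint8, red, green, blue), "K" (3x3 intrinsics, pixels), "k1" (the pictures are not rectified: a ray, as slopes to the right and down, at radius r is drawn at 1 + k1 r^2 times it, then the intrinsics apply), "cam_to_world" (4x4, takes a point from camera to world coordinates); the wrist camera has in their place "hand_eye" (4x4, takes a point from camera to tool coordinates, whose origin is the TCP and whose axes are the flange's). Camera axes: x right, y down, z forward; pixel columns grow to the right and rows downward; lengths in m; the calibration is good to about 2 mm. A picture is of the moment at which its call begins: read the wrist's pose just before it. There is no depth.
- job.hand_in(): hands the job in; it is judged then, once.
Trained networks look in the newest picture that a camera, given by its name, has taken for a name from the list of things; names that differ only in an ending like _2 or _b are one class to them, and where a whole thing is asked for, a point or a joint stands for the part that bears it (a point fixed in the world has none). Each returns a list of dicts, best first, with "conf" (0 to 1); they miss things now and then, are a little off and sometimes report something else, mostly with a low value. They report only what shows in the picture. A call takes as long as a camera call.
- vision.look_for(camera, label): "point" ([row, column] in pixels, amid what is visible of it).
- vision.outline_of(camera, label): "mask" (420x560 bool, what is visible of it) and "point" ([row, column] in pixels, amid what is visible of it).
The state is a dict: "time": time; "q": joint angles; "joint_velocities": joint speeds; "joint_torque": joint torques, N m; "position": TCP position; "tool_rot": TCP orientation; "ft_force": force on the tool from outside, world axes, zero at the start; "moment": the same for the moment, N m; "grip_width": finger opening in m; "grip_force": force on a finger pad.
Only numpy, scipy, OpenCV 4.12 (cv2) and the standard library are available. Lean on these libraries where they do the work, as an engineer would, in place of code of your own. Each camera call takes 0.05 s, during which the arm holds its last target. There are 200 camera calls.

## Working session

There is one attempt and no reset: what is moved stays moved. The work goes in short steps, Python scripts to look and compute and a shell command to move; the robot and the scene stay as the last step left them, time stands still between calls to the robot, and variables do not carry over. Pictures are saved under pics/ and viewed, at most 10 in all, crops included, and the job is handed in when it is done.

```bash
mkdir -p pics; ls; cat > h.py <<'E'
import numpy as np, cv2
from rig import robot, vision, job
from scipy.spatial.transform import Rotation as R
def cam(n):
    o=robot.get_obs(); c=vision.camera(n)
    if n=="wrist":
        T=np.eye(4);T[:3,:3]=R.from_quat(o["tool_rot"]).as_matrix();T[:3,3]=o["position"]
        c["cam_to_world"]=T@np.array(c["hand_eye"])
    for k in("K","cam_to_world"): c[k]=np.array(c[k])
    return c
def save(c,f,crop=None,s=1):
    im=c["frame"][:,:,::-1]
    if crop: a,b,d,e=crop; im=im[a:b,d:e]
    cv2.imwrite("pics/"+f,cv2.resize(im,None,fx=s,fy=s,interpolation=cv2.INTER_CUBIC))
def ray(c,p):
    D=np.array([c["k1"],0,0,0,0.])
    u=cv2.undistortPoints(np.array([[[p[1],p[0]]]],float),c["K"],D)[0,0]
    T=c["cam_to_world"]; d=T[:3,:3]@np.array([u[0],u[1],1]); return T[:3,3],d/np.linalg.norm(d)
def onz(c,p,z):
    o,d=ray(c,p); return o+d*(z-o[2])/d[2]
def tri(rs):
    A=np.zeros((3,3));b=np.zeros(3)
    for o,d in rs:
        P=np.eye(3)-np.outer(d,d);A+=P;b+=P@o
    x=np.linalg.solve(A,b); return x,[np.linalg.norm((np.eye(3)-np.outer(d,d))@(x-o)) for o,d in rs]
def proj(c,X):
    T=np.linalg.inv(c["cam_to_world"]);p=T[:3,:3]@np.array(X)+T[:3,3];a,b=p[:2]/p[2];s=1+c["k1"]*(a*a+b*b)
    u=c["K"]@[a*s,b*s,1];return np.array([u[1],u[0]])
def show():
    o=robot.get_obs();print({k:np.round(o[k],4).tolist() for k in("time","q","position","tool_rot","ft_force","grip_width","grip_force")})
E
python3 - <<'E'
from h import *
show()
cs={n:cam(n) for n in("side","top")}
for n in cs:
    save(cs[n],n+"1.png"); print(n,np.round(cs[n]["cam_to_world"],3).tolist())
np.set_printoptions(suppress=True,precision=4)
for l in "pail pail_mid pail_pivot crown bail stand post_foot gate food_cup nail_brush forceps".split():
    for n in cs:
        r=vision.look_for(n,l)
        print(l,n,[(np.round(x["point"],1).tolist(),round(x["conf"],2)) for x in r[:2]])
    P=[]
    try: print("  ",tri([ray(cs[n],vision.look_for(n,l)[0]["point"]) for n in cs]))
    except Exception as e: print(e)
E
```

```text
pics
{'time': 0.0, 'q': [-1.3585, 0.5285, 1.4339, 0.0, 1.1814, -0.1785], 'position': [0.238, -0.5771, 0.2075], 'tool_rot': [0.981, 0.1942, -0.0, -0.0011], 'ft_force': [0.0693, -0.8115, -0.0008], 'grip_width': 0.0868, 'grip_force': 0.0}
side [[0.954, -0.207, 0.218, 0.369], [-0.3, -0.656, 0.693, -0.79], [-0.0, -0.726, -0.688, 1.021], [0.0, 0.0, 0.0, 1.0]]
top [[0.014, -0.985, 0.174, 0.402], [-1.0, -0.01, 0.023, 0.07], [-0.021, -0.174, -0.985, 1.4], [0.0, 0.0, 0.0, 1.0]]
pail side [([296.8, 256.8], 0.85), ([301.8, 350.7], 0.58)]
pail top [([216.1, 212.3], 0.45)]
   (array([ 0.6749,  0.3722, -0.5291]), [np.float64(0.05400962693132089), np.float64(0.054009626931320845)])
pail_mid side [([293.8, 257.6], 0.79)]
pail_mid top [([255.5, 342.9], 0.82)]
   (array([ 0.5296, -0.0628,  0.0552]), [np.float64(6.905374776966901e-05), np.float64(6.905374776950574e-05)])
pail_pivot side [([199.9, 257.9], 0.68)]
pail_pivot top [([255.0, 348.1], 0.96), ([222.0, 351.7], 0.7)]
   (array([ 0.5243, -0.0492,  0.3308]), [np.float64(0.019796311518949842), np.float64(0.019796311518949995)])
crown side [([281.3, 2
[... 662 characters left out ...]
np.float64(0.006378851342040879), np.float64(0.00637885134204088)])
gate side [([279.4, 297.2], 0.36)]
gate top [([180.8, 365.7], 0.51)]
   (array([ 0.6575, -0.1095,  0.143 ]), [np.float64(0.049910909982197674), np.float64(0.04991090998219772)])
food_cup side [([301.8, 348.7], 0.56)]
food_cup top [([181.7, 367.2], 0.58)]
   (array([ 0.7305, -0.1321,  0.0339]), [np.float64(0.0024430321242112805), np.float64(0.002443032124210992)])
nail_brush side [([167.9, 255.0], 0.64)]
nail_brush top [([207.9, 169.7], 0.86)]
   (array([0.6508, 0.4021, 0.0398]), [np.float64(0.0034526199859365395), np.float64(0.0034526199859368153)])
forceps side []
forceps top [([183.2, 369.9], 0.73)]
list index out of range
```

View pics/side1.png

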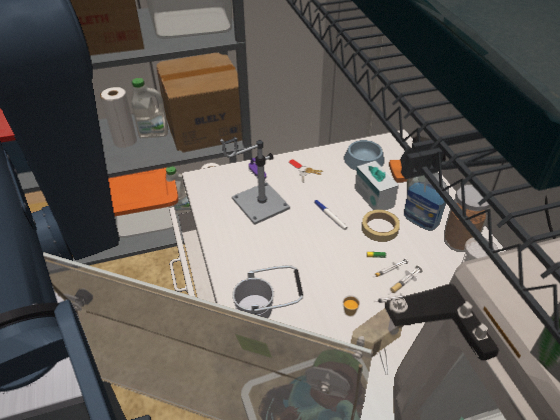

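View pics/top1.png

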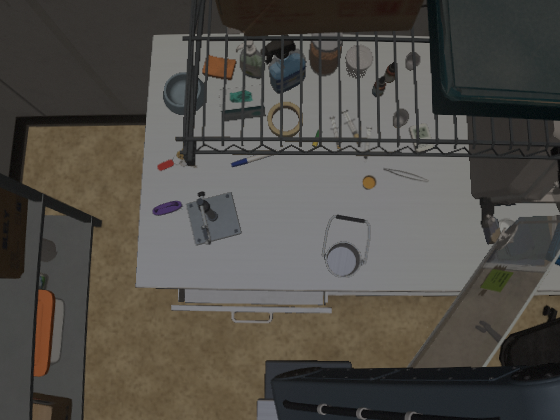

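```bash
cat > meas.py <<'E'
from h import *
np.set_printoptions(suppress=True,precision=4)
cs={n:cam(n) for n in("side","top")}
s,t=cs["side"],cs["top"]
print("door side top edge",onz(s,(255,45),.455),onz(s,(350,370),.455))
print("door top",onz(t,(365,415),.455),onz(t,(215,550),.455))
# pail, crown, masks
for n,l in (("top","pail_mid"),("side","pail_mid"),("top","crown"),("side","crown"),("side","bail"),("top","stand"),("side","stand"),("side","gate"),("top","gate")):
    for r in vision.outline_of(n,l)[:2]:
        m=r["mask"];ys,xs=np.nonzero(m)
        print(n,l,round(r["conf"],2),np.round(r["point"],1),m.sum(),"r",ys.min(),ys.max(),"c",xs.min(),xs.max())
save(s,"side_stand.png",(130,230,190,310),5)
save(t,"top_crop.png",(180,290,150,390),3)
E
python3 meas.py
```

```text
door side top edge [ 0.1917 -0.2046  0.455 ] [ 0.572  -0.4873  0.455 ]
door top [ 0.2948 -0.1532  0.455 ] [ 0.5709 -0.4246  0.455 ]
top pail_mid 0.93 [257.9 342.9] 1380 r 215 277 c 322 370
side pail_mid 0.9 [290.5 256.5] 1638 r 266 317 c 233 302
top crown 0.84 [219.3 351.8] 416 r 215 262 c 321 371
side crown 0.88 [288.1 294.9] 437 r 265 311 c 251 302
side bail 0.94 [280.3 293.9] 329 r 265 307 c 253 302
side stand 0.67 [197.1 257.8] 1911 r 138 223 c 221 288
side stand 0.57 [294.1 254.9] 1521 r 265 317 c 232 301
```

View pics/side_stand.png

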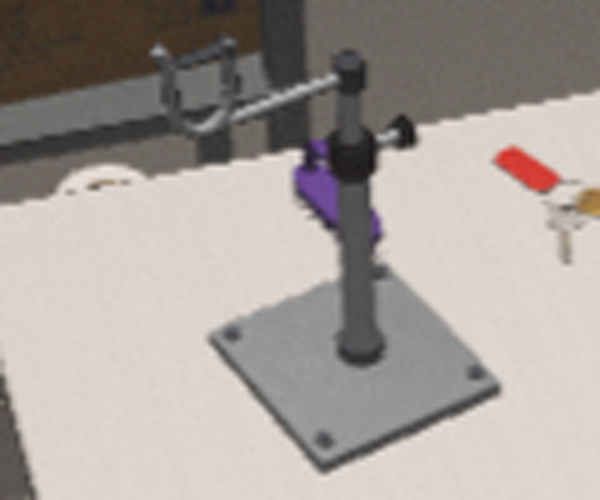

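View pics/top_crop.png

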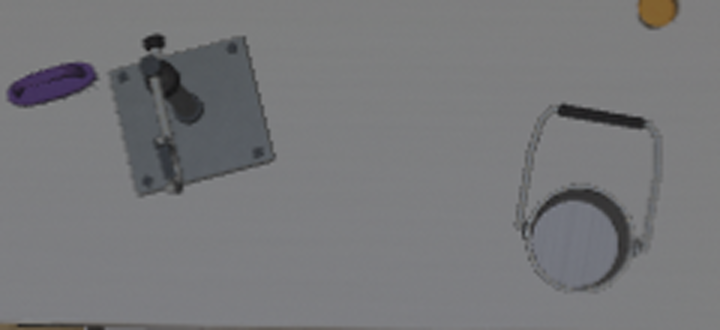

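```bash
cat > m2.py <<'E'
from h import *
np.set_printoptions(suppress=True,precision=4)
cs={n:cam(n) for n in("side","top")}
s,t=cs["side"],cs["top"]
T=lambda x,y:(180+(y-1)/3,150+(x-1)/3)
S=lambda x,y:(130+(y-2)/5,190+(x-2)/5)
t3=lambda a,b:tri([ray(s,S(*a)),ray(t,T(*b))])
print("tip",t3((160,50),(176,187)))
print("limb",t3((230,45),(163,143)))
print("posttop",t3((348,60),(150,62)))
print("foot",onz(s,S(360,350),.012),onz(t,T(190,108),.012))
c=np.array([onz(t,T(*p),.012) for p in((245,38),(273,158),(138,195),(110,72))]);print("plate",c,c.mean(0))
c2=np.array([onz(s,S(*p),.012) for p in((385,265),(498,390),(323,468),(210,338))]);print("plate side",c2,c2.mean(0))
for c in(c,c2):
    for i in range(4):
        d=c[(i+1)%4]-c[i];print(np.linalg.norm(d),np.degrees(np.arctan2(d[1],d[0])))
for z in(.08,.09,.1):print("crown ends",z,onz(t,T(560,108),z),onz(t,T(645,123),z))
# crown in side: tube ends
save(s,"side_pail.png",(250,330,220,320),6)
print("ears",onz(t,T(525,230),.078),onz(t,T(641,245),.078))
E
python3 m2.py
```

```text
tip (array([0.5347, 0.2556, 0.2676]), [np.float64(0.001201207473428803), np.float64(0.0012012074734287896)])
limb (array([0.5708, 0.2689, 0.2534]), [np.float64(1.7924491668954485e-05), np.float64(1.792449166904437e-05)])
posttop (array([0.6378, 0.2882, 0.2171]), [np.float64(0.0022702874196711097), np.float64(0.0022702874196711435)])
foot [0.6357 0.2904 0.012 ] [0.6389 0.2871 0.012 ]
plate [[0.7047 0.2387 0.012 ]
 [0.5938 0.2098 0.012 ]
 [0.5584 0.3318 0.012 ]
 [0.6717 0.3626 0.012 ]] [0.6322 0.2857 0.012 ]
plate side [[0.67   0.3582 0.012 ]
 [0.7009 0.2347 0.012 ]
 [0.5908 0.2041 0.012 ]
 [0.5561 0.3262 0.012 ]] [0.6294 0.2808 0.012 ]
0.11459538216151044 -165.42331302354748
0.12702682600806092 106.14767139244748
0.11741388814941896 15.197108023632413
0.1282522131967548 -75.1236048448917
0.12731257481281205 -75.93079621843566
0.11432762404418241 -164.453419199549
0.12690798880527795 105.8323450063452
0.11824354099527612 15.72288416389764
crown ends 0.08 [ 0.6305 -0.0439  0.08  ] [ 0.6181 -0.1173  0.08  ]
crown ends 0.09 [ 0.6288 -0.0431  0.09  ] [ 0.6165 -0.1159  0.09  ]
crown ends 0.1 [ 0.6271 -0.0422  0.1   ] [ 0.6149 -0.1145  0.1   ]
ears [ 0.5249 -0.0138  0.078 ] [ 0.513  -0.1129  0.078 ]
```

View pics/side_pail.png

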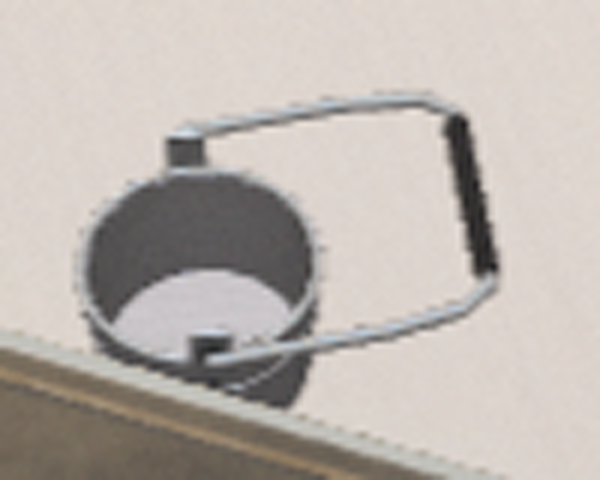

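```bash
cat >> h.py <<'E'
def rows(*tg):
    "targets (x,y,z[,tool-y world angle deg]) -> row numbers"
    o=robot.get_obs();Rm=R.from_quat(o["tool_rot"]).as_matrix();y0=np.degrees(np.arctan2(Rm[1,1],Rm[0,1]))
    for g in tg:
        d=Rm.T@(np.array(g[:3])-o["position"])/.3
        a=0 if len(g)<4 else -((g[3]-y0+180)%360-180)/360
        print(g,np.round(d,3).tolist(),round(a,4),"n>=",round(max(np.linalg.norm(d)*300/41.7,abs(a)*360/7.16),1))
    print("tool-y angle",round(y0,2))
E
python3 - <<'E'
from h import *
cs={n:cam(n) for n in("side","top")}
s,t=cs["side"],cs["top"]
T=lambda x,y:(180+(y-1)/3,150+(x-1)/3)
S=lambda x,y:(250+(y-2.5)/6,220+(x-2.5)/6)
for a,b in (((456,118),(560,108)),((487,270),(645,123)),((186,135),(525,230)),((210,343),(641,245))):print(tri([ray(s,S(*a)),ray(t,T(*b))]))
rows((.238,-.577,.508),(.165,-.395,.508),(.3,-.3,.508),(.42,-.1,.508,-9))
E
python3 -m handwheel '[[0,0,-1,0],[0,0,-1,0],[0,0,-1,0],[0,0,-1,0],[0,0,-1,0],[0,0,-1,0],[0,0,-1,0],[0,0,-1,0],[0,0,-1,0],[0,0,-1,0]]' 40 20
```

```text
(array([ 0.62848364, -0.043339  ,  0.08508703]), [np.float64(0.0011686934454587712), np.float64(0.0011686934454587482)])
(array([ 0.6162648 , -0.11643328,  0.08547316]), [np.float64(0.0009730790333223704), np.float64(0.0009730790333225176)])
(array([ 0.52586359, -0.0139213 ,  0.07744705]), [np.float64(0.0008760345814885904), np.float64(0.0008760345814887745)])
(array([ 0.51149305, -0.1126689 ,  0.07889551]), [np.float64(0.001400181248869662), np.float64(0.0014001812488698968)])
(0.238, -0.577, 0.508) [0.001, -0.003, -0.998] 0 n>= 7.2
(0.165, -0.395, 0.508) [0.007, -0.656, -0.998] 0 n>= 8.6
(0.3, -0.3, 0.508) [0.544, -0.778, -0.998] 0 n>= 9.9
(0.42, -0.1, 0.508, -9) [1.167, -1.242, -0.998] -0.1628 n>= 14.2
tool-y angle -67.61
time: 3.83
position: [0.238, -0.5776, 0.5079]
tool_rot: [0.981, 0.194, -0.0, -0.0]
ft_force: [-0.4, -0.6, -0.6]
grip_width: 0.0362
grip_force: 0.0
```

```bash
python3 -m handwheel '[[0,-0.65,0,0],[0,-0.65,0,0],[0,-0.65,0,0],[0,-0.65,0,0],[0,-0.65,0,0],[0,-0.65,0,0],[0.54,-0.78,0,-0.05],[0.54,-0.78,0,-0.05],[0.54,-0.78,0,-0.05],[0.54,-0.78,0,-0.05],[0.54,-0.78,0,-0.05],[0.54,-0.78,0,-0.05],[0.54,-0.78,0,-0.05]]' && python3 -c "
from h import *
show();rows((.42,-.1,.508,-9),(.52,-.08,.32,-9),(.62,-.08,.25,-9))"
```

```text
time: 4.92
position: [0.2986, -0.2997, 0.5066]
tool_rot: [0.938, 0.346, -0.001, -0.002]
ft_force: [-0.5, -0.2, 0.5]
grip_width: 0.0345
grip_force: 0.0
{'time': 4.9167, 'q': [-1.0521, 0.0054, 1.3705, -0.0008, 1.7694, -0.1873], 'position': [0.2986, -0.2997, 0.5066], 'tool_rot': [0.9384, 0.3456, -0.0007, -0.0018], 'ft_force': [-0.5227, -0.1609, 0.5085], 'grip_width': 0.0345, 'grip_force': 0.0}
(0.42, -0.1, 0.508, -9) [0.74, -0.244, -0.004] -0.1127 n>= 5.7
(0.52, -0.08, 0.32, -9) [1.037, -0.076, 0.622] -0.1127 n>= 8.7
(0.62, -0.08, 0.25, -9) [1.29, 0.141, 0.855] -0.1127 n>= 11.2
tool-y angle -49.56
```

```bash
python3 -m handwheel '[[0.74,-0.24,0,-0.113],[0.74,-0.24,0,-0.113],[0.74,-0.24,0,-0.113],[0.74,-0.24,0,-0.113],[0.74,-0.24,0,-0.113],[0.74,-0.24,0,-0.113],[0.74,-0.24,0,-0.113],[0.74,-0.24,0,-0.113]]' && python3 -c "
from h import *
show();rows((.60,-.08,.30,-9))"
```

```text
time: 5.58
position: [0.421, -0.102, 0.5074]
tool_rot: [0.76, 0.649, -0.001, -0.001]
ft_force: [0.2, -1.0, 0.3]
grip_width: 0.0345
grip_force: 0.0
{'time': 5.5833, 'q': [-0.496, 0.0221, 1.3513, -0.0011, 1.7702, -0.3389], 'position': [0.421, -0.102, 0.5074], 'tool_rot': [0.7605, 0.6494, -0.0009, -0.0008], 'ft_force': [0.173, -0.9564, 0.2512], 'grip_width': 0.0345, 'grip_force': 0.0}
(0.6, -0.08, 0.3, -9) [0.166, 0.579, 0.69] -0.0 n>= 6.6
tool-y angle -9.01
```

```bash
python3 -c "
from h import *
c=cam('wrist');print(np.round(c['hand_eye'],3),c['K'],c['k1'])
for p in ([.622,-.08,.085],[.519,-.063,.072],[.554,.264,.24]):print(proj(c,p))
rows((.46,.20,.45,15),(.54,.26,.5,15),(.52,.18,.42,15))"
```

```text
[[-0.    -0.96  -0.281  0.076]
 [ 1.    -0.    -0.001 -0.   ]
 [ 0.001 -0.281  0.96  -0.176]
 [ 0.     0.     0.     1.   ]] [[346.81370286   0.         281.4369232 ]
 [  0.         346.81370286 208.00910961]
 [  0.           0.           1.        ]] 0.017345862167603525
[120.59440915 399.4350184 ]
[120.03877224 335.6175005 ]
[-230.84149835  360.40028331]
(0.46, 0.2, 0.45, 15) [1.017, -0.03, 0.191] -0.067 n>= 7.4
(0.54, 0.26, 0.5, 15) [1.256, 0.201, 0.024] -0.067 n>= 9.2
(0.52, 0.18, 0.42, 15) [0.983, 0.178, 0.291] -0.067 n>= 7.5
tool-y angle -9.11
```

```bash
python3 -c "
from h import *
rows((.54,.17,.36,15))"; python3 -m handwheel '[[0.93,0.25,0.49,-0.067],[0.93,0.25,0.49,-0.067],[0.93,0.25,0.49,-0.067],[0.93,0.25,0.49,-0.067],[0.93,0.25,0.49,-0.067],[0.93,0.25,0.49,-0.067],[0.93,0.25,0.49,-0.067],[0.93,0.25,0.49,-0.067],[0.93,0.25,0.49,-0.067],[0.93,0.25,0.49,-0.067],[0.93,0.25,0.49,-0.067]]' && python3 -c "
from h import *
import pickle
c=cam('wrist');save(c,'wA.png')
for l in ('stand','gate'):print(l,[(np.round(x['point'],1),x['conf']) for x in vision.look_for('wrist',l)[:2]])
pickle.dump(c,open('wA.pkl','wb'))
for p in ([.554,.264,.217],[.537,.26,.267],[.5665,.268,.257],[.637,.2885,.012]):print(proj(c,p))
rows((.52,.36,.36,15))"
```

```text
(0.54, 0.17, 0.36, 15) [0.96, 0.25, 0.491] -0.067 n>= 8.0
tool-y angle -9.11
time: 6.55
position: [0.539, 0.1604, 0.3614]
tool_rot: [0.609, 0.793, -0.001, 0.0]
ft_force: [-0.2, -1.1, -0.5]
grip_width: 0.0349
grip_force: 0.0
stand [(array([ 83.3, 369.5]), 0.75)]
gate [(array([ 75.8, 346.6]), 0.71)]
[ 82.60170412 330.09681387]
[ 77.39434694 315.30273299]
[ 78.2205149  354.49081591]
[ 90.16637066 371.62963884]
(0.52, 0.36, 0.36, 15) [0.658, 0.111, 0.008] 0.0 n>= 4.8
tool-y angle 15.01
```

```bash
python3 -m handwheel '[[0.658,0.111,0,0],[0.658,0.111,0,0],[0.658,0.111,0,0],[0.658,0.111,0,0],[0.658,0.111,0,0],[0.658,0.111,0,0],[0.658,0.111,0,0]]' && python3 -c "
from h import *
import pickle
a=pickle.load(open('wA.pkl','rb'))
c=cam('wrist')
for l in ('stand','gate'):print(l,[(np.round(x['point'],1),x['conf']) for x in vision.look_for('wrist',l)[:2]])
pickle.dump(c,open('wB.pkl','wb'))
for p in ([.554,.264,.217],[.537,.26,.267],[.5665,.268,.257],[.637,.2885,.012]):print(proj(c,p))
A=a['frame'][20:180,240:440];i=[int(v) for v in proj(c,[.554,.264,.23])];r0=max(0,min(i[0]-80,260));B=c['frame'][r0:r0+160,i[1]-90:i[1]+110];print(r0,i[1]-90)
cv2.imwrite('pics/AB.png',cv2.resize(np.hstack([A,B])[:,:,::-1],None,fx=2,fy=2,interpolation=cv2.INTER_CUBIC))
"
```

```text
time: 7.28
position: [0.5189, 0.3625, 0.3621]
tool_rot: [0.607, 0.795, 0.0, 0.001]
ft_force: [-0.1, -0.2, -0.5]
grip_width: 0.0348
grip_force: 0.0
stand [(array([219.2, 339.6]), 0.72)]
gate []
[288.62498787 289.80121162]
[316.21484569 271.62063099]
[309.96055938 305.03856191]
[223.06664978 340.86165077]
215 200
```

View pics/AB.png

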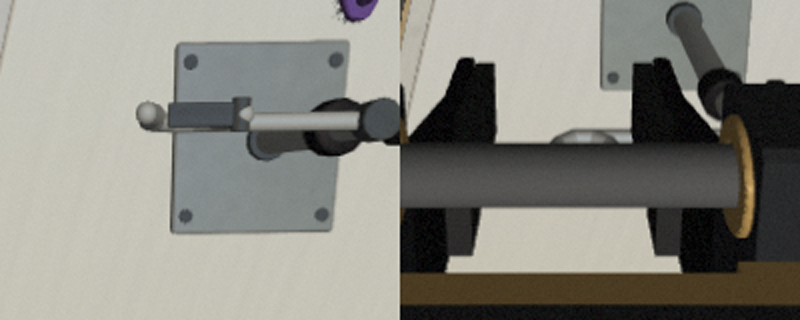

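```bash
python3 -m handwheel '[[-0.25,0.1,0,0],[-0.25,0.1,0,0],[-0.25,0.1,0,0],[-0.25,0.1,0,0],[-0.25,0.1,0,0]]' && python3 -c "
from h import *
import pickle
c=cam('wrist')
pickle.dump(c,open('wB.pkl','wb'))
i=[int(v) for v in proj(c,[.554,.264,.25])];r0=i[0]-50;c0=i[1]-80;print(r0,c0)
save(c,'wB2.png',(r0,r0+100,c0,c0+160),4)
rows((.50,.1,.362,-9))
"
```

```text
time: 7.85
position: [0.5679, 0.2959, 0.3617]
tool_rot: [0.609, 0.793, 0.0, -0.0]
ft_force: [-1.1, -0.5, -0.5]
grip_width: 0.0347
grip_force: 0.0
179 177
(0.5, 0.1, 0.362, -9) [-0.575, -0.388, -0.001] 0.067 n>= 5.0
tool-y angle 15.1
```

View pics/wB2.png

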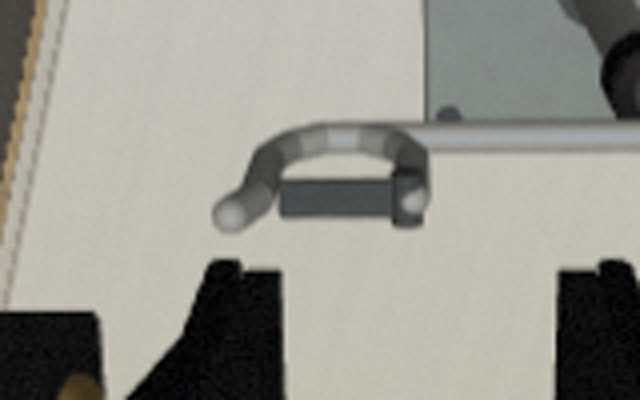

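```bash
python3 -m handwheel '[[-0.575,-0.39,0,0.067],[-0.575,-0.39,0,0.067],[-0.575,-0.39,0,0.067],[-0.575,-0.39,0,0.067],[-0.575,-0.39,0,0.067],[-0.575,-0.39,0,0.067],[-0.575,-0.39,0,0.067]]' && python3 -c "
from h import *
import pickle
np.set_printoptions(suppress=True,precision=4)
a=pickle.load(open('wA.pkl','rb'));b=pickle.load(open('wB.pkl','rb'))
for n,p,q in (('tip',(76.3,313.3),(232.6,234.4)),('limb',(76.2,362.3),(228.9,280.1)),('gate',(77.3,340.8),(228.4,260.9))):print(n,tri([ray(a,p),ray(b,q)]))
for z in (.2,.205,.21,.215,.22):print(z,onz(b,(213.4,262.6),z))
c=cam('wrist')
for p in ([.622,-.08,.085],[.519,-.063,.072]):print(proj(c,p))
rows((.60,-.11,.25,-9),(.60,-.15,.20,-9))
"
```

```text
time: 8.48
position: [0.499, 0.0996, 0.3621]
tool_rot: [0.761, 0.649, 0.001, 0.0]
ft_force: [0.8, 0.7, -0.5]
grip_width: 0.035
grip_force: 0.0
tip (array([0.5355, 0.2608, 0.2627]), [np.float64(0.00018160049509893214), np.float64(0.00018160049509914202)])
limb (array([0.5723, 0.2712, 0.2544]), [np.float64(8.788647295916285e-05), np.float64(8.788647295901273e-05)])
gate (array([0.5566, 0.2665, 0.2525]), [np.float64(0.00031246138574630354), np.float64(0.0003124613857463286)])
0.2 [0.5556 0.2638 0.2   ]
0.205 [0.5555 0.2654 0.205 ]
0.21 [0.5554 0.267  0.21  ]
0.215 [0.5553 0.2685 0.215 ]
0.22 [0.5551 0.2701 0.22  ]
[275.8266 385.7992]
[271.3178 312.5186]
(0.6, -0.11, 0.25, -9) [-0.642, 0.44, 0.373] 0.0001 n>= 6.2
(0.6, -0.15, 0.2, -9) [-0.774, 0.46, 0.54] 0.0001 n>= 7.6
tool-y angle -8.98
```

```bash
python3 -m handwheel '[[-0.66,0.44,0.37,0],[-0.66,0.44,0.37,0],[-0.66,0.44,0.37,0],[-0.66,0.44,0.37,0],[-0.66,0.44,0.37,0],[-0.66,0.44,0.37,0],[-0.66,0.44,0.37,0],[-0.66,0.44,0.37,0]]' && python3 -c "
from h import *
import pickle
c=cam('wrist');pickle.dump(c,open('wC.pkl','wb'))
for p in ([.622,-.08,.085],[.6285,-.0433,.085],[.6163,-.1164,.085],[.519,-.063,.072]):print(proj(c,p))
for l in('crown','bail'):
  for r in vision.outline_of('wrist',l)[:1]:print(l,r['point'],r['conf'])
save(c,'wC.png')
"
```

```text
time: 9.2
position: [0.6007, -0.1166, 0.2477]
tool_rot: [0.76, 0.649, -0.001, -0.001]
ft_force: [0.4, -0.0, -0.1]
grip_width: 0.0347
grip_force: 0.0
[146.3273156  298.39646194]
[106.06435479 299.67468144]
[183.66720969 297.95513123]
[144.13769712 193.69211088]
crown [141.1, 292.4] 0.81
bail [145.0, 292.3] 0.74
```

View pics/wC.png

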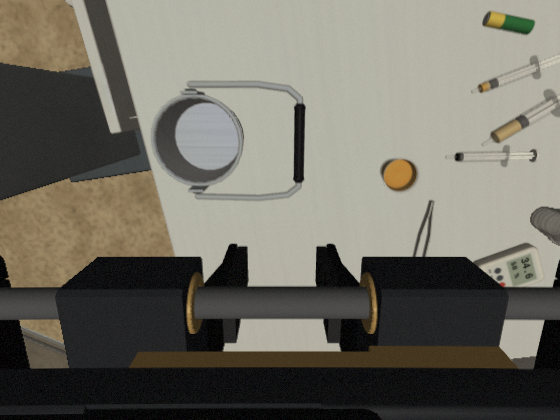

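```bash
python3 -c "
from h import *
import pickle
np.set_printoptions(suppress=True,precision=4)
c=pickle.load(open('wC.pkl','rb'));t=cam('top');s=cam('side')
T=lambda x,y:(180+(y-1)/3,150+(x-1)/3)
S=lambda x,y:(250+(y-2.5)/6,220+(x-2.5)/6)
for w,a,b in (((106,299.5),(456,118),(560,108)),((182,299),(487,270),(645,123))):print(tri([ray(c,w),ray(s,S(*a)),ray(t,T(*b))]),onz(c,w,.085))
rows((.6187,-.1037,.14,-9),(.6187,-.1037,.084,-9))
"
```

```text
(array([ 0.6284, -0.0433,  0.0851]), [np.float64(0.00012170283884326907), np.float64(0.001117430008762391), np.float64(0.0012210140478887514)]) [ 0.6283 -0.0432  0.085 ]
(array([ 0.6169, -0.1157,  0.0842]), [np.float64(0.0009662672015391062), np.float64(0.001286666109289225), np.float64(0.001136192644126208)]) [ 0.6176 -0.1149  0.085 ]
(0.6187, -0.1037, 0.14, -9) [0.041, 0.057, 0.372] 0.0006 n>= 2.7
(0.6187, -0.1037, 0.084, -9) [0.041, 0.057, 0.559] 0.0006 n>= 4.1
tool-y angle -8.77
```

```bash
python3 -m handwheel '[[0.037,0.057,0.3,0],[0.037,0.057,0.3,0],[0.037,0.057,0.4,0],[0.037,0.057,0.5,0],[0.037,0.057,0.559,0],[0.037,0.057,0.559,0],[0.037,0.057,0.559,0]]' && python3 -m handwheel '[[0,0,0,0],[0,0,0,0],[0,0,0,0],[0,0,0,0],[0,0,0,0],[0,0,0,0],[0,0,0,0]]' 0 30 && python3 -c "
from h import *
show();o=robot.get_obs();p=o['position']
d=np.array([-.989,.156])
r=.105;a0=np.arcsin((p[2]+.001-.072)/r)
Rm=R.from_quat(o['tool_rot']).as_matrix()
print(a0)
for a in np.linspace(a0,np.pi/2,14)[1:]:
  h=r*(np.cos(a0)-np.cos(a));v=r*(np.sin(a)-np.sin(a0));w=np.array([*(d*h),v]);print(np.round(Rm.T@w/.3,3).tolist())
"
```

```text
time: 10.03
position: [0.6181, -0.1059, 0.0831]
tool_rot: [0.759, 0.651, -0.0, -0.0]
ft_force: [1.4, -0.2, 0.3]
grip_width: 0.0344
grip_force: 0.0
time: 10.62
position: [0.6182, -0.1074, 0.083]
tool_rot: [0.76, 0.65, 0.0, 0.0]
ft_force: [0.2, 0.9, 0.1]
grip_width: 0.0021
grip_force: 0.0
{'time': 10.6167, 'q': [-0.3499, 0.6865, 1.5282, 0.0, 0.9265, -0.1939], 'position': [0.6182, -0.1074, 0.083], 'tool_rot': [0.7601, 0.6499, 0.0001, 0.0002], 'ft_force': [0.2243, 0.8782, 0.095], 'grip_width': 0.0021, 'grip_force': 0.0}
0.11490968882485518
[0.0, -0.007, -0.039]
[0.0, -0.018, -0.076]
[0.0, -0.033, -0.112]
[0.0, -0.052, -0.147]
[0.0, -0.074, -0.179]
[0.0, -0.101, -0.208]
[0.0, -0.13, -0.234]
[0.0, -0.162, -0.256]
[0.0, -0.196, -0.275]
[0.0, -0.232, -0.29]
[0.0, -0.27, -0.301]
[0.0, -0.309, -0.308]
[0.0, -0.348, -0.31]
```

```bash
python3 -c "
from h import *
c=cam('wrist');s=cam('side')
for n in('wrist','side'):print([(x['point'],x['conf']) for x in vision.look_for(n,'crown')[:1]])
print(proj(c,[.6227,-.0795,.085]))
A=c['frame'][60:400,130:430];p=[int(v) for v in proj(s,[.6,-.08,.085])];print(p)
B=cv2.resize(s['frame'][p[0]-45:p[0]+55,p[1]-55:p[1]+35],(306,340),interpolation=cv2.INTER_CUBIC)
cv2.imwrite('pics/miss.png',np.hstack([A,B])[:,:,::-1])"
```

```text
[([116.6, 269.0], 0.77)]
[([303.0, 278.4], 0.54)]
[202.56645324 282.50604107]
[283, 289]
```

View pics/miss.png

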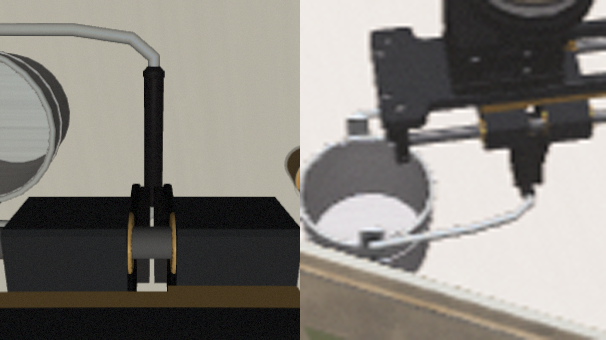

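```bash
python3 -c "
from h import *
import pickle
np.set_printoptions(suppress=True,precision=4)
a=pickle.load(open('wC.pkl','rb'));c=cam('wrist')
print(proj(c,[.6284,-.0433,.085]),proj(c,[.6284,-.0433,.072]))
r=ray(c,(127.5,282.5));print(tri([r,ray(a,(106,299.5))]))
for z in(.06,.072,.085):print(onz(c,(127.5,282.5),z))
"
```

```text
[130.7615 282.8378] [129.1004 282.7633]
(array([ 0.6287, -0.043 ,  0.0697]), [np.float64(0.00048702762119209474), np.float64(0.0004870276211919024)])
[ 0.6283 -0.0431  0.06  ]
[ 0.6284 -0.0425  0.072 ]
[ 0.6285 -0.0417  0.085 ]
```

```bash
python3 -m handwheel '[[0,0,-0.02,0],[0,0,-0.02,0],[0,0,-0.02,0],[0,0,-0.02,0],[0,0,-0.02,0],[0.005,0,0.03,0],[0.005,0,0.03,0],[0.005,0,0.03,0]]' 35 30 && python3 -m handwheel '[[0,0,0,0],[0,0,0,0],[0,0,0,0],[0,0,0,0],[0,0,0,0],[0,0,0,0],[0,0,0,0]]' 0 30
```

```text
time: 11.53
position: [0.6175, -0.1055, 0.073]
tool_rot: [0.76, 0.65, -0.001, -0.001]
ft_force: [-0.0, 0.7, 0.3]
grip_width: 0.0303
grip_force: 0.0
time: 12.12
position: [0.6184, -0.1058, 0.0739]
tool_rot: [0.76, 0.65, 0.0, 0.0]
ft_force: [0.4, 0.7, 0.1]
grip_width: 0.0012
grip_force: 0.0
```

```bash
python3 -c "
from h import *
c=cam('wrist');s=cam('side');o=robot.get_obs()
Rm=R.from_quat(o['tool_rot']).as_matrix();P=np.array(o['position'])
for x in(-.0095,0,.0095):
  for z in(0,.008,-.02):print(x,z,'wrist',proj(c,P+Rm@[x,0,z]).round(1),'side',proj(s,P+Rm@[x,0,z]).round(1))
u=np.array([.156,.988,0])
for z in(.072,.085):
  C=np.array([.6227,-.0795,z])
  for t in(-.058,-.039,-.026,0,.039):print(z,t,'wrist',proj(c,C+u*t).round(1),'side',proj(s,C+u*t).round(1))
g=c['frame'].mean(2)
print('col profile gap',[(r,g[r,276:290].astype(int).tolist()) for r in range(236,372,4)])
for n,l in(('side','crown'),('side','bail'),('wrist','crown')):
  for r in vision.outline_of(n,l)[:1]:
    ys,xs=np.nonzero(r['mask']);print(n,l,r['conf'],r['point'],ys.min(),ys.max(),xs.min(),xs.max())
"
```

```text
-0.0095 0 wrist [267.  282.3] side [297.2 301.2]
-0.0095 0.008 wrist [260.9 282.2] side [299.4 301.1]
-0.0095 -0.02 wrist [284.7 282.3] side [291.7 301.3]
0 0 wrist [251.2 282.3] side [293.8 300.5]
0 0.008 wrist [245.6 282.2] side [296.  300.4]
0 -0.02 wrist [267.4 282.3] side [288.3 300.6]
0.0095 0 wrist [235.  282.3] side [290.5 299.7]
0.0095 0.008 wrist [229.9 282.2] side [292.7 299.7]
0.0095 -0.02 wrist [249.6 282.3] side [284.9 299.9]
0.072 -0.058 wrist [300.1 282.5] side [305.6 302.9]
0.072 -0.039 wrist [270.2 282.5] side [298.7 301.4]
0.072 -0.026 wrist [248.8 282.5] side [294.1 300.5]
0.072 0 wrist [203.6 282.6] side [285.  298.6]
0.072 0.039 wrist [128.5 282.7] side [272.  295.8]
0.085 -0.058 wrist [312.9 282.5] side [302. 303.]
0.085 -0.039 wrist [281.3 282.6] side [295.1 301.6]
0.085 -0.026 wrist [258.7 282.6] side [290.5 300.6]
0.085 0 wrist [210.6 282.7] side [281.4 298.6]
0.085 0.039 wrist [130.2 282.8] side [268.4 295.9]
col profile gap [(236, [18, 27, 23, 22, 22, 22, 20, 27, 25, 20, 24, 22, 20, 15]), (240, [13, 21, 19, 17, 20, 24, 23, 25, 28, 23, 24, 19, 20, 22]), (24
[... 1525 characters left out ...]
37, 36]), (340, [36, 36, 38, 48, 110, 172, 169, 104, 35, 38, 37, 38, 39, 38]), (344, [172, 175, 174, 173, 174, 173, 174, 174, 172, 172, 170, 174, 172, 173]), (348, [175, 172, 173, 172, 174, 175, 170, 173, 172, 169, 174, 173, 175, 173]), (352, [49, 50, 55, 49, 49, 54, 53, 51, 53, 52, 49, 52, 50, 50]), (356, [54, 53, 52, 54, 51, 51, 50, 50, 50, 54, 52, 52, 51, 48]), (360, [51, 51, 54, 51, 48, 52, 50, 52, 52, 47, 51, 54, 52, 50]), (364, [50, 45, 53, 53, 49, 49, 53, 49, 52, 52, 50, 50, 52, 52]), (368, [10, 18, 22, 19, 18, 16, 14, 16, 20, 16, 10, 17, 20, 15])]
side crown 0.67 [299.5, 291.2] 270 309 253 302
side bail 0.66 [306.4, 273.1] 270 310 253 301
wrist crown 0.96 [108.4, 267.8] 85 285 61 295
```

```bash
python3 -m handwheel '[[0,0,-0.01,0],[0,0,-0.01,0],[0,0,-0.01,0],[0,0,-0.01,0],[0,0,-0.01,0],[0,0,0.05,0],[0,0,0.05,0],[0,0,0.05,0]]' 35 30 && python3 -m handwheel '[[0,0,0,0],[0,0,0,0],[0,0,0,0],[0,0,0,0],[0,0,0,0],[0,0,0,0],[0,0,0,0]]' 0 30
```

```text
time: 13.03
position: [0.6174, -0.1055, 0.0579]
tool_rot: [0.76, 0.65, -0.001, -0.001]
ft_force: [-0.1, -0.0, -0.6]
grip_width: 0.03
grip_force: 0.0
time: 13.62
position: [0.6192, -0.1061, 0.0592]
tool_rot: [0.76, 0.65, 0.001, 0.001]
ft_force: [1.4, -0.7, -0.2]
grip_width: 0.0087
grip_force: 30.0
```

```bash
python3 -m handwheel '[[0,-0.001,-0.03,0],[0,-0.004,-0.06,0],[0,-0.01,-0.09,0],[0,-0.018,-0.12,0],[0,-0.027,-0.15,0],[0,-0.037,-0.175,0],[0,-0.048,-0.2,0],[0,-0.048,-0.2,0],[0,-0.048,-0.2,0]]' && python3 -c "
from h import *
np.set_printoptions(suppress=True,precision=4)
show()
o=robot.get_obs()
for n in('side','wrist','top'):
  c=cam(n)
  for l in('crown','pail','pail_pivot'):
    for r in vision.outline_of(n,l)[:1]:
      ys,xs=np.nonzero(r['mask']);print(n,l,round(r['conf'],2),r['point'],ys.min(),ys.max(),xs.min(),xs.max())
"
```

```text
time: 14.37
position: [0.6045, -0.1038, 0.1196]
tool_rot: [0.76, 0.65, 0.0, 0.001]
ft_force: [0.1, 0.3, -0.5]
grip_width: 0.009
grip_force: 30.0
{'time': 14.3667, 'q': [-0.352, 0.62, 1.544, -0.0001, 0.9756, -0.1961], 'position': [0.6045, -0.1038, 0.1196], 'tool_rot': [0.76, 0.6499, 0.0004, 0.0008], 'ft_force': [0.0931, 0.2785, -0.4994], 'grip_width': 0.009, 'grip_force': 30.0076}
side crown 0.77 [291.4, 280.9] 276 305 267 295
side pail 0.81 [296.7, 260.2] 271 318 237 295
side pail_pivot 0.55 [294.8, 262.2] 262 318 237 296
wrist crown 0.76 [159.3, 272.7] 87 286 145 293
wrist pail 0.76 [175.2, 185.4] 87 286 96 292
wrist pail_pivot 0.87 [176.0, 180.0] 88 286 96 292
top crown 0.6 [220.6, 339.6] 217 250 324 344
top pail 0.95 [247.2, 330.9] 216 269 323 345
top pail_pivot 0.76 [247.2, 336.1] 216 269 323 345
```

```bash
python3 -m handwheel '[[0,0,0,0],[0,0,0,0],[0,0,0,0],[0,0,0,0],[0,0,-0.12,0],[0,0,-0.24,0],[0,0,-0.36,0],[-0.1,0,-0.36,0],[-0.1,0,-0.36,0],[-0.1,0,-0.36,0]]' 35 && python3 -c "
from h import *
import pickle
np.set_printoptions(suppress=True,precision=4)
show()
cs={}
for n in('side','wrist','top'):
  c=cs[n]=cam(n)
  for l in('crown','pail_mid'):
    for r in vision.outline_of(n,l)[:1]:
      ys,xs=np.nonzero(r['mask']);print(n,l,round(r['conf'],2),r['point'],ys.min(),ys.max(),xs.min(),xs.max())
      if l=='crown':
        g=c['frame'].max(2); m=(r['mask']>0)&(g<60);n_,lab,st,ce=cv2.connectedComponentsWithStats(m.astype(np.uint8));
        for i in np.argsort(-st[1:,4])[:2]+1: print('   dark',st[i],ce[i])
pickle.dump(cs,open('D.pkl','wb'))
A=cs['side']['frame'][255:325,225:315];B=cs['wrist']['frame'][20:300,100:400];
A=cv2.resize(A,(360,280),interpolation=cv2.INTER_CUBIC)
cv2.imwrite('pics/D.png',np.hstack([A,B])[:,:,::-1])
"
```

```text
time: 15.8
position: [0.5991, -0.1341, 0.2271]
tool_rot: [0.761, 0.649, 0.0, 0.0]
ft_force: [0.2, 0.4, 0.1]
grip_width: 0.0303
grip_force: 0.0
{'time': 15.8, 'q': [-0.402, 0.4925, 1.441, 0.0, 1.2079, -0.2442], 'position': [0.5991, -0.1341, 0.2271], 'tool_rot': [0.7606, 0.6492, 0.0, 0.0], 'ft_force': [0.1551, 0.3848, 0.1194], 'grip_width': 0.0303, 'grip_force': 0.0}
side crown 0.63 [270.7, 290.9] 252 310 255 296
   dark [290 255   7  24  64] [292.2656 267.2656]
side pail_mid 0.63 [292.7, 262.5] 253 318 237 295
wrist crown 0.58 [124.9, 276.0] 55 203 191 291
   dark [ 277   80   15  105 1367] [283.9656 131.4821]
wrist pail_mid 0.92 [128.3, 211.1] 55 202 152 291
top crown 0.79 [220.5, 349.7] 217 250 323 362
   dark [337 217  26   7  89] [349.4607 219.8652]
top pail_mid 0.96 [250.1, 337.3] 217 273 323 362
```

```bash
python3 -c "
from h import *
import pickle
np.set_printoptions(suppress=True,precision=4)
D=pickle.load(open('D.pkl','rb'))
rs={'side':(267.3,292.3),'wrist':(131.5,284),'top':(219.9,349.5)}
R_={k:ray(D[k],v) for k,v in rs.items()}
print(tri(list(R_.values())),tri([R_['side'],R_['top']]),tri([R_['wrist'],R_['top']]),tri([R_['wrist'],R_['side']]))
# ends
E={'wrist':[(80,284),(184,284)],'top':[(217.5,337),(222.5,362.5)],'side':[(255,290.8),(279,294)]}
g=D['wrist']['frame'].max(2);m=(g<60);n,lab,st,ce=cv2.connectedComponentsWithStats(m.astype(np.uint8));
i=lab[131,284];ys,xs=np.nonzero(lab==i);print(np.polyfit(ys,xs,1),[xs[ys==r].mean() for r in(85,130,180)])
for i in(0,1):print([proj(D[k],[.61,-.08,.13]) for k in E],tri([ray(D[k],E[k][i]) for k in E]))
"
```

```text
(array([ 0.6096, -0.0736,  0.1326]), [np.float64(0.0005835833475081485), np.float64(0.001740226312721857), np.float64(0.002106801797128151)]) (array([ 0.6105, -0.0722,  0.1307]), [np.float64(0.0009232898832078966), np.float64(0.0009232898832077134)]) (array([ 0.6092, -0.0728,  0.1414]), [np.float64(0.001749576641291778), np.float64(0.001749576641291761)]) (array([ 0.6087, -0.075 ,  0.1341]), [np.float64(5.227199190178517e-05), np.float64(5.227199190161611e-05)])
[  0.0037 283.4773] [np.float64(284.0), np.float64(284.0), np.float64(284.5)]
[array([137.4599, 286.6405]), array([220.5301, 352.5591]), array([270.0344, 293.5909])] (array([ 0.6156, -0.0401,  0.1356]), [np.float64(0.0016777104961432827), np.float64(0.0009321436354423122), np.float64(0.0007931702883254217)])
[array([137.4599, 286.6405]), array([220.5301, 352.5591]), array([270.0344, 293.5909])] (array([ 0.6027, -0.1091,  0.1372]), [np.float64(0.0050757425606185866), np.float64(0.005471931702043391), np.float64(0.0015678611631504762)])
```

```bash
python3 -c "
from h import *
rows((.605,-.1007,.15,-9),(.605,-.1007,.129,-9))"
```

```text
(0.605, -0.1007, 0.15, -9) [0.108, 0.002, 0.254] 0.0003 n>= 2.0
(0.605, -0.1007, 0.129, -9) [0.108, 0.002, 0.324] 0.0003 n>= 2.5
tool-y angle -8.9
```

```bash
python3 -m handwheel '[[0.108,0.003,0.1,0],[0.108,0.003,0.2,0],[0.108,0.003,0.28,0],[0.108,0.003,0.324,0],[0.108,0.003,0.324,0],[0.108,0.003,0.324,0]]' && python3 -m handwheel '[[0,0,0,0],[0,0,0,0],[0,0,0,0],[0,0,0,0],[0,0,0,0],[0,0,0,0],[0,0,0,0]]' 0 30
```

```text
time: 16.75
position: [0.6052, -0.1011, 0.1289]
tool_rot: [0.76, 0.65, -0.0, -0.001]
ft_force: [0.4, 0.5, -0.9]
grip_width: 0.0305
grip_force: 0.0
time: 17.33
position: [0.6059, -0.1016, 0.1301]
tool_rot: [0.76, 0.65, 0.0, 0.001]
ft_force: [-0.7, -0.3, -0.1]
grip_width: 0.0011
grip_force: 0.1
```

```bash
python3 -m handwheel '[[0,0,-0.04,0],[0,0,-0.12,0],[0,0,-0.24,0],[0,0,-0.36,0],[-0.16,0,-0.36,0],[-0.16,0,-0.36,0],[-0.16,0,-0.36,0],[-0.16,0,-0.36,0]]' 35 && cat > tube.py <<'E'
from h import *
np.set_printoptions(suppress=True,precision=4)
show()
cs={n:cam(n) for n in('side','wrist','top')}
rr={}
for n,c in cs.items():
  g=c['frame'].max(2)
  for r in vision.outline_of(n,'crown')[:1]:
    m=(r['mask']>0)&(g<(70 if n!='wrist' else 60));n_,lab,st,ce=cv2.connectedComponentsWithStats(m.astype(np.uint8))
    i=np.argmax(st[1:,4])+1;ys,xs=np.nonzero(lab==i)
    (cx,cy),(w,h),an=cv2.minAreaRect(np.c_[xs,ys].astype(np.float32))
    print(n,round(r['conf'],2),st[i],ce[i],(cx,cy),(w,h),an);rr[n]=ray(c,(cy,cx))
ks=list(rr)
print(tri(list(rr.values())))
for i in range(3):
  k=[x for j,x in enumerate(ks) if j!=i];print(k,tri([rr[x] for x in k]))
for n,c in cs.items():
  for l in('pail_pivot','pail_mid'):print(n,l,[(np.round(x['point'],1),round(x['conf'],2)) for x in vision.look_for(n,l)[:1]],proj(c,[.519,-.0634,.072]),proj(c,[.519,-.0634,.03]))
import pickle;pickle.dump(cs,open('E.pkl','wb'))
E
python3 tube.py
```

```text
time: 18.0
position: [0.597, -0.1487, 0.2367]
tool_rot: [0.761, 0.649, -0.0, -0.001]
ft_force: [-0.3, 0.1, 0.6]
grip_width: 0.0305
grip_force: 0.0
{'time': 18.0, 'q': [-0.4258, 0.4857, 1.4242, 0.0007, 1.2342, -0.2686], 'position': [0.597, -0.1487, 0.2367], 'tool_rot': [0.7605, 0.6493, -0.0002, -0.0012], 'ft_force': [-0.3154, 0.0998, 0.6336], 'grip_width': 0.0305, 'grip_force': 0.0}
side 0.68 [290 256   8  24  67] [293.1642 268.1493] (292.8901672363281, 267.408203125) (23.075714111328125, 3.1492908000946045) 76.75948333740234
wrist 0.89 [ 278   58   14  104 1277] [285.1582 108.307 ] (284.5, 109.5) (103.0, 13.0) 90.0
top 0.79 [337 216  30   8 102] [351.8039 219.6373] (351.58111572265625, 219.51351928710938) (29.591815948486328, 3.452378749847412) 9.462321281433105
(array([ 0.6105, -0.076 ,  0.135 ]), [np.float64(0.0009132111546756479), np.float64(0.0011109984833984224), np.float64(0.0015784117362533374)])
['wrist', 'top'] (array([ 0.6098, -0.0752,  0.1477]), [np.float64(0.0004017050206590943), np.float64(0.00040170502065905875)])
['side', 'top'] (array([ 0.6105, -0.0768,  0.1356]), [np.float64(0.0011134853736596304), np.float64(0.0011134853736594766)])
['side', 'wrist'] (array([ 0.6101, -0.0749,  0.1332]), [np.float64(6.170968615172829e-05), np.float64(6.170968615203805e-05)])
side pail_pivot [(array([293.1, 261.6]), 0.74)] [290.5463 252.9032] [301.8018 253.682 ]
side pail_mid [(array([292.1, 259.2]), 0.86)] [290.5463 252.9032] [301.8018 253.682 ]
wrist pail_pivot [(array([107.9, 207.4]), 0.78)] [112.0041 187.067 ] [111.4697 197.5361]
wrist pail_mid [(array([107.6, 212.8]), 0.97)] [112.0041 187.067 ] [111.4697 197.5361]
top pail_pivot [(array([251. , 347.4]), 0.8)] [259.0284 343.7902] [260.4097 342.2063]
top pail_mid [(array([249.6, 340.8]), 0.77)] [259.0284 343.7902] [260.4097 342.2063]
```

```bash
python3 -m handwheel '[[0.16,0.01,0,0],[0.16,0.01,0.1,0],[0.16,0.01,0.2,0],[0.16,0.01,0.28,0],[0.16,0.01,0.355,0],[0.16,0.01,0.355,0],[0.16,0.01,0.355,0]]' && python3 -c "
from h import *
import pickle
show();pickle.dump({n:cam(n) for n in('side','wrist')},open('F.pkl','wb'))" && python3 -m handwheel '[[0,0,0,0],[0,0,0,0],[0,0,0,0],[0,0,0,0],[0,0,0,0],[0,0,0,0],[0,0,0,0]]' 0 30 && python3 -c "
from h import *
import pickle
show();E=pickle.load(open('E.pkl','rb'));F=pickle.load(open('F.pkl','rb'));G={n:cam(n) for n in('side','wrist')}
def cr(c,a,b,d,e,w,h):return cv2.resize(c['frame'][a:b,d:e],(w,h),interpolation=cv2.INTER_CUBIC)
top=np.hstack([cr(x['side'],240,320,230,310,266,300) for x in(E,F,G)])
bot=np.hstack([cr(E['wrist'],20,220,120,320,266,300)]+[cr(x['wrist'],170,370,182,382,266,300) for x in(F,G)])
cv2.imwrite('pics/comp.png',np.vstack([top,bot])[:,:,::-1])"
```

```text
time: 19.18
position: [0.6077, -0.1015, 0.1301]
tool_rot: [0.76, 0.65, -0.001, -0.001]
ft_force: [-0.4, -0.4, -0.3]
grip_width: 0.0304
grip_force: 0.0
{'time': 19.1833, 'q': [-0.3468, 0.6109, 1.5252, 0.0, 1.0084, -0.1909], 'position': [0.6077, -0.1015, 0.1301], 'tool_rot': [0.76, 0.6499, -0.0007, -0.0013], 'ft_force': [-0.4409, -0.3991, -0.2827], 'grip_width': 0.0304, 'grip_force': 0.0}
time: 19.87
position: [0.6084, -0.1018, 0.1311]
tool_rot: [0.76, 0.65, 0.0, 0.0]
ft_force: [-0.3, -0.1, 0.1]
grip_width: 0.0008
grip_force: 0.0
{'time': 19.8667, 'q': [-0.3467, 0.6094, 1.5249, 0.0, 1.0073, -0.1909], 'position': [0.6084, -0.1018, 0.1311], 'tool_rot': [0.76, 0.6499, 0.0, 0.0], 'ft_force': [-0.2709, -0.0787, 0.1292], 'grip_width': 0.0008, 'grip_force': 0.0}
```

View pics/comp.png

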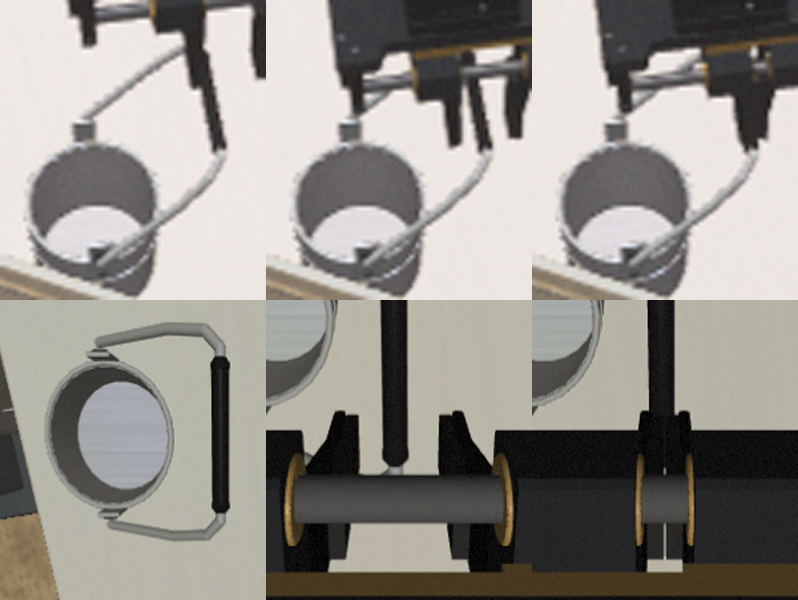

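```bash
python3 -c "
from h import *
import pickle
np.set_printoptions(suppress=True,precision=4)
s=pickle.load(open('F.pkl','rb'))['side']
for e in(0,.005,.01):print('tip near edge',e,proj(s,[.6065,-.1115,.123+e]),'F left finger inner',proj(s,[.6065-.015,-.1095,.122+e]),proj(s,[.6065+.015,-.1145,.122+e]))
# panel E: tube ends, ears
P=lambda x,y:(240+(y-.5)/3.75,230+(x-.5)/3.325)
E=pickle.load(open('E.pkl','rb'));t=E['top'];w=E['wrist']
W=lambda x,y:(20+(y-300)/1.5,120+x/1.33)
print('F tips obs',P(455-266,145),P(515-266,138),'G tip',P(752-532,150))
print('tube -end',tri([ray(s,P(220,150)),ray(w,W(220,512))]),'+end',tri([ray(s,P(185,45)),ray(w,W(220,357))]))
e1=tri([ray(s,P(84,121)),ray(w,W(98,354))]);e2=tri([ray(s,P(100,246)),ray(w,W(110,514))]);print(e1,e2,(e1[0]+e2[0])/2)
"
```

```text
tip near edge 0 [283.1591 296.5266] F left finger inner [284.3933 289.6705] [282.8555 303.4964]
tip near edge 0.005 [281.7019 296.5579] F left finger inner [282.9383 289.6813] [281.3998 303.5485]
tip near edge 0.01 [280.2361 296.5894] F left finger inner [281.4745 289.6921] [279.9354 303.6009]
F tips obs (278.5333333333333, 286.69172932330827) (276.6666666666667, 304.7368421052631) G tip (279.8666666666667, 296.01503759398497)
tube -end (array([ 0.6045, -0.114 ,  0.1379]), [np.float64(0.0002218279652582843), np.float64(0.00022182796525847175)]) +end (array([ 0.6105, -0.0384,  0.1454]), [np.float64(0.005898003752317229), np.float64(0.005898003752317206)])
(array([ 0.5371, -0.0175,  0.0774]), [np.float64(0.0004183618381184771), np.float64(0.00041836183811840895)]) (array([ 0.5233, -0.1117,  0.0765]), [np.float64(0.0009265023127321568), np.float64(0.0009265023127323115)]) [ 0.5302 -0.0646  0.077 ]
```

```bash
python3 -m handwheel '[[0,-0.003,-0.03,0],[0,-0.003,-0.03,0],[0,-0.003,-0.03,0],[0,-0.003,-0.03,0],[0,-0.003,-0.03,0],[0,-0.003,0.027,0],[0,-0.003,0.027,0],[0,-0.003,0.027,0]]' 35 30 && python3 -m handwheel '[[0,0,0,0],[0,0,0,0],[0,0,0,0],[0,0,0,0],[0,0,0,0],[0,0,0,0],[0,0,0,0]]' 0 40
```

```text
time: 20.63
position: [0.6065, -0.1013, 0.122]
tool_rot: [0.76, 0.65, -0.001, -0.001]
ft_force: [0.2, 1.2, 0.3]
grip_width: 0.0301
grip_force: 0.0
time: 21.22
position: [0.6079, -0.1018, 0.1233]
tool_rot: [0.76, 0.65, 0.0, 0.0]
ft_force: [0.4, -0.3, 0.4]
grip_width: 0.0087
grip_force: 40.0
```

Gripped at a good depth. Now the arc up.

```bash
python3 -m handwheel '[[0,-0.019,-0.021,0],[0,-0.04,-0.042,0],[0,-0.059,-0.058,0],[0,-0.078,-0.072,0],[0,-0.1,-0.085,0],[0,-0.121,-0.097,0],[0,-0.143,-0.107,0],[0,-0.166,-0.115,0],[0,-0.19,-0.122,0],[0,-0.213,-0.127,0],[0,-0.213,-0.127,0],[0,-0.213,-0.127,0]]' && cat > chk.py <<'E'
from h import *
np.set_printoptions(suppress=True,precision=4)
show()
for n in('side','top','wrist'):
  c=cam(n)
  for l in('pail_mid','crown','bail','gate'):
    for r in vision.outline_of(n,l)[:1]:
      ys,xs=np.nonzero(r['mask']);print(n,l,round(r['conf'],2),np.round(r['point'],1),'r',ys.min(),ys.max(),'c',xs.min(),xs.max())
E
python3 chk.py
```

```text
time: 22.22
position: [0.5439, -0.0917, 0.1611]
tool_rot: [0.76, 0.65, -0.0, -0.0]
ft_force: [-0.7, -0.8, 0.7]
grip_width: 0.0088
grip_force: 40.0
{'time': 22.2167, 'q': [-0.3696, 0.4914, 1.6664, -0.0001, 0.9842, -0.2136], 'position': [0.5439, -0.0917, 0.1611], 'tool_rot': [0.76, 0.6499, -0.0001, -0.0002], 'ft_force': [-0.7086, -0.7555, 0.7239], 'grip_width': 0.0088, 'grip_force': 39.9997}
side pail_mid 0.55 [292.7 258.8] r 247 318 c 237 277
side crown 0.46 [273.4 262.2] r 246 310 c 254 267
side bail 0.63 [272.9 263.6] r 257 305 c 253 266
side gate 0.5 [297.1 260.9] r 246 319 c 237 277
top pail_mid 0.96 [250.8 331.1] r 239 268 c 323 342
top crown 0.47 [244.7 336.4] r 239 246 c 325 342
wrist pail_mid 0.62 [174.3 264.8] r 94 286 c 200 317
wrist crown 0.87 [190.7 277. ] r 95 286 c 254 291
wrist bail 0.72 [189.  278.5] r 94 286 c 254 292
```

```bash
python3 -m handwheel '[[0,-0.02,-0.003,0],[0,-0.04,-0.004,0],[0,-0.06,-0.005,0],[0,-0.06,-0.005,0],[0,-0.06,-0.005,0]]' - 50 && python3 -c "
from h import *
np.set_printoptions(suppress=True,precision=4)
show()
s=cam('side');r=vision.outline_of('side','pail_mid')[0];ys,xs=np.nonzero(r['mask']);print(r['conf'],ys.min(),ys.max(),xs.min(),xs.max())
w=cam('wrist');r=vision.outline_of('wrist','bail')[0];ys,xs=np.nonzero(r['mask']);print(r['conf'],ys.min(),ys.max(),xs.min(),xs.max())
t=cam('top')
def asc(f,a,b,d,e,st=1):
  g=f[a:b:st,d:e:st].max(2)
  for row in g:print(''.join(' .:-=+*#%@'[9-min(9,v//26)] for v in row))
asc(s['frame'],240,322,225,290)
"
```

```text
time: 23.38
position: [0.5258, -0.0887, 0.1626]
tool_rot: [0.76, 0.65, -0.0, -0.0]
ft_force: [-0.1, -1.5, 0.4]
grip_width: 0.0082
grip_force: 50.0
{'time': 23.3833, 'q': [-0.377, 0.4673, 1.7098, 0.0001, 0.9652, -0.2209], 'position': [0.5258, -0.0887, 0.1626], 'tool_rot': [0.7601, 0.6498, -0.0001, -0.0004], 'ft_force': [-0.0981, -1.5165, 0.4386], 'grip_width': 0.0082, 'grip_force': 49.9995}
0.9 247 318 237 277
0.79 94 286 269 292
####%%%%%%%%%%%%%%%%%%%%%%%%%%%%%%%%%%%%%%%%%%%%%%%%%%%%#####**##
####%%%%%%%%%%%%%%%%%%%%%%%%%%%%%%%%%%%%%%%%%%%%%%%%%%*+===-:. .=
####%%%%%%%%%%%%%%%%%%%%%%%%%%%%%%%%%%%%%%%%%#####****: .        
######%%%%%%%%%%%%%%%%%%%%%%%%%%%%%%######********+++=.        . 
%%%%%%%%%%%%%%%%%%%%%%%%%%%%#####*************###+.   .  .       
%%%%%%%%%%%%%%%%%%%#####******++++***############+.   ..       ..
%%%%#####*=+*#**************##-...=%#############*:.  .........:-
*+==-:.  . :=************##%%%+:  -%##############-...:---==+++++
           .=***###########%%%*:..-+*#############==++++======+++
         . .=#############+*%%*--=***#############+==++++*******#
  . .  
[... 4041 characters left out ...]
**********************==****+: .   ....... 
==========-:.........:-+***********##*****==******=.   .....  . .
--====+======-:........::=********###**+==+*******-.   ...   ... 
=-----==========-::.......:::-+***++====*********+:.  . .. ......
+++------===========-:........::-+++*************-..    . ....   
+++++=-=----=====+=====-::........:=************=....    ......  
=====+++++=----======++===--:......::::=*******+:. ..  . ......  
=====+=++++=+=----============-::......:::=***+:...... . .....  .
===========+++++==----============-::.....:::-...  ..    ....   .
============+++++++=-----====+==+====--:........:.....    ....  .
========+====++++++++++=-----==+=++=++===-:........:..     . .
```

```bash
python3 -m handwheel '[[0,0,-0.02,0],[0,0,-0.04,0],[0,0,-0.08,0],[0,0,-0.14,0],[0,0,-0.2,0],[0,0,-0.27,0],[0,0,-0.34,0],[0,0,-0.4,0],[0,0,-0.4,0],[0,0,-0.4,0],[0,0,-0.4,0],[0,0,-0.4,0]]' - 60 && python3 -c "
from h import *
np.set_printoptions(suppress=True,precision=4)
show();print(robot.get_obs()['moment'])
s=cam('side')
g=s['frame'].max(2)[165:290:1,235:300]
for i,row in enumerate(g):print(''.join(' .:-=+*#%@'[9-min(9,v//26)] for v in row))
rows((.5,.05,.35,0),(.46,.24,.29,15.5))
"
```

```text
time: 24.63
position: [0.5254, -0.0884, 0.2808]
tool_rot: [0.76, 0.65, -0.001, -0.002]
ft_force: [1.0, 0.5, -4.8]
grip_width: 0.0079
grip_force: 60.0
{'time': 24.6333, 'q': [-0.3767, 0.3225, 1.5682, 0.0001, 1.2546, -0.2209], 'position': [0.5254, -0.0884, 0.2808], 'tool_rot': [0.76, 0.6499, -0.0008, -0.0017], 'ft_force': [1.0448, 0.4724, -4.7866], 'grip_width': 0.0079, 'grip_force': 59.9959}
[-0.0804 -0.0934 -0.0322]
%%%@@@%%%%##**#####%%%%%@%%%%%%%@%+:.....................::......
%%%%%@@@%%%@%%%%%%@%@%%%%%%%%%%%%+:........................::....
@%%%%%%%@%@%@%%%@%%%%%%%%%%%@%%%+:..........................-:..:
@@%@%%%%%%%%%%%%%%%%%%%%%%%%@%#+:........................::-=+##+
@@@@%@@@%%@%%%%%%%%%%%%%%@%%%+:.....................-+##########*
%@@%@@@@@%%%%@@%%@@%@@@%@@%%%:.....................+#############
%%%%%%%@%@@%@@%%%%@@@@%@%@%#*-....................:*#############
%%%%%%%%@@@%%%%@%%%@%%@%%%%#*+:...................-########**####
%%%%@@@@@@@%%%%%%%%%%%%%%%%#*+-................:-=*##############
%%%%@@%%@@%%%%@@%@%%%%%%%%%##+=:....::====+*#####################
%%%@%@@%%@%@%%%%%%%%
[... 7013 characters left out ...]
***-... .... . ....   ......
...:+*********+=-:::---::=**************:......... ....... .. ...
....-**********************************-..... . . . ... .  ......
....:+********************************+... .. ..... . .... ......
.... :********************************-..... .......... ..  .....
.....:+******************************=..... ... .... .  ..  ... .
..... :+****************************-.... ..... ....  .... ......
.......:=**************************-.......... ........ ..  .....
 ........=***********************=.  ............. ..  ....  ....
(0.5, 0.05, 0.35, 0) [0.443, -0.156, -0.23] -0.0248 n>= 3.8
(0.46, 0.24, 0.29, 15.5) [1.048, -0.386, -0.028] -0.0679 n>= 8.0
tool-y angle -8.93
```

```bash
python3 -c "
from h import *
rows((.455,.2116,.283,15.5))"
```

```text
(0.455, 0.2116, 0.283, 15.5) [0.952, -0.387, -0.005] -0.0679 n>= 7.4
tool-y angle -8.93
```

```bash
python3 -m handwheel '[[0.01,-0.005,-0.005,0],[0.04,-0.02,-0.005,-0.003],[0.09,-0.04,-0.005,-0.007],[0.15,-0.06,-0.005,-0.011],[0.22,-0.09,-0.005,-0.016],[0.29,-0.12,-0.005,-0.021],[0.36,-0.15,-0.005,-0.026],[0.43,-0.18,-0.005,-0.031],[0.5,-0.21,-0.005,-0.036],[0.57,-0.24,-0.005,-0.041],[0.64,-0.27,-0.005,-0.046],[0.71,-0.3,-0.005,-0.051],[0.78,-0.325,-0.005,-0.056],[0.84,-0.345,-0.005,-0.06],[0.89,-0.36,-0.005,-0.064],[0.925,-0.375,-0.005,-0.067],[0.945,-0.385,-0.005,-0.068],[0.952,-0.387,-0.005,-0.068],[0.952,-0.387,-0.005,-0.068],[0.952,-0.387,-0.005,-0.068]]' && cat > hk.py <<'E'
from h import *
np.set_printoptions(suppress=True,precision=4)
show()
w=cam('wrist');o=robot.get_obs();P=np.array(o['position']);Rm=R.from_quat(o['tool_rot']).as_matrix()
H=np.array([.554,.266,0])
for n,q in(('hook tip',[.5355,.2608,.2627]),('limb',[.5723,.2712,.2544]),('tube+end',P+Rm@[.065,0,-.0145]),('tube mid',P+Rm@[.026,0,-.0145])):print(n,proj(w,q))
for l in('crown','gate','stand'):
  for r in vision.outline_of('wrist',l)[:1]:
    ys,xs=np.nonzero(r['mask']);print(l,round(r['conf'],2),np.round(r['point'],1),'r',ys.min(),ys.max(),'c',xs.min(),xs.max())
g=w['frame'].max(2);m=(g<60).astype(np.uint8);print('dark col profile at col 283:',[int(r) for r in range(60,300,3) if g[r,283]<60][:60])
rows((.561,.241,P[2],15.5),(.561,.241,.24,15.5))
E
python3 hk.py
```

```text
time: 26.35
position: [0.4563, 0.2106, 0.284]
tool_rot: [0.605, 0.796, -0.0, 0.0]
ft_force: [0.4, -0.2, -3.8]
grip_width: 0.0078
grip_force: 60.0
{'time': 26.35, 'q': [0.2102, 0.2723, 1.6348, -0.0008, 1.2347, -0.0606], 'position': [0.4563, 0.2106, 0.284], 'tool_rot': [0.6051, 0.7962, -0.0004, 0.0002], 'ft_force': [0.3875, -0.2118, -3.8359], 'grip_width': 0.0078, 'grip_force': 59.9961}
hook tip [194.291  436.5714]
limb [190.6436 494.4974]
tube+end [133.3224 283.3474]
tube mid [214.8799 283.205 ]
crown 0.59 [195.6 278.4] r 96 286 c 270 292
gate 0.7 [190.5 471.3] r 181 199 c 444 496
stand 0.69 [153.2 441.9] r 92 200 c 379 559
dark col profile at col 283: [138, 141, 144, 147, 150, 153, 156, 159, 162, 165, 168, 171, 174, 177, 180, 183, 186, 189, 192, 195, 198, 201, 204, 207, 210, 213, 216, 219, 222, 225, 228, 231, 234, 237, 240, 243, 246, 249, 252, 255, 258, 261, 264, 267, 270, 273, 276, 279, 282, 285, 288]
(0.561, 0.241, np.float64(0.2840097545359172), 15.5) [0.005, 0.363, 0.0] -0.0001 n>= 2.6
(0.561, 0.241, 0.24, 15.5) [0.005, 0.363, 0.147] -0.0001 n>= 2.8
tool-y angle 15.48
```

```bash
python3 -m handwheel '[[0.01,0.01,0,0],[0.01,0.04,0,0],[0.01,0.08,0,0],[0.01,0.13,0,0],[0.01,0.18,0,0],[0.01,0.23,0,0],[0.01,0.28,0,0],[0.01,0.32,0,0],[0.01,0.35,0,0],[0.01,0.363,0,0],[0.01,0.363,0,0],[0.01,0.363,0,0],[0.01,0.363,0,0]]' && python3 hk.py | grep -v dark
```

```text
time: 27.63
position: [0.5594, 0.2431, 0.2839]
tool_rot: [0.605, 0.796, -0.001, -0.0]
ft_force: [-0.6, 0.5, -4.4]
grip_width: 0.0082
grip_force: 60.0
{'time': 27.6333, 'q': [0.2269, 0.4338, 1.3781, -0.0, 1.3312, -0.0446], 'position': [0.5594, 0.2431, 0.2839], 'tool_rot': [0.6049, 0.7963, -0.0006, -0.0005], 'ft_force': [-0.5564, 0.55, -4.358], 'grip_width': 0.0082, 'grip_force': 59.9958}
hook tip [200.471  251.6931]
limb [196.7357 315.3567]
tube+end [132.7916 282.762 ]
tube mid [214.4477 282.7002]
crown 0.62 [194.8 278.9] r 96 286 c 270 292
gate 0.73 [192.5 306.7] r 186 207 c 268 318
(0.561, 0.241, np.float64(0.28396814588712616), 15.5) [-0.008, 0.003, 0.001] 0.0002 n>= 0.1
(0.561, 0.241, 0.24, 15.5) [-0.008, 0.003, 0.147] 0.0002 n>= 1.1
tool-y angle 15.56
```

```bash
python3 -c "
from h import *
w=cam('wrist');g=w['frame'].max(2)[178:222,232:340]
for i,r in enumerate(g[::2]):print(178+2*i,''.join(' .:-=+*#%@'[9-min(9,v//26)] for v in r))"
```

```text
178 ::::::::::::::::::::::::::::::::--=++**@@@@%%%%%%%%%%%@%%@@%==+++++++++**+++====--=-=----=--===-=-======-===
180 ::::::::::::::::::::::::::::-=++*****++@@%@%%%%%%%%%%%%@@@@%=========+********+==-::::::::::::::::::::::::::
182 ::::::::::::::::::::::::::+#*#*****++++@@@%%%%%%%%%%%%%@%%@%========+*+*****###***+-::::::::::::::::::::::::
184 ::::::::::::::::::::::::-*###****#**+++@@@@%@%%%%%%%%%%%%@@%========***+**######****+-----------------------
186 ::::::::::::::::::::::::*####*#***#*+++%@@%@%@%%%%%%%%%%@%@%++++++==+*****###%%%%%%##*+=====================
188 :::::::::::::::::::::::=####******#*+**%@@@@@%%%%%%%%%%@@@@%*************##%%##########==-==-===============
190 ::::::::::::::::::::::-*###*****##**###@@@@%@%%%%%%%%%%%%@@@###################*****###=====================
192 ::::::::::::::::::::-=*******+++*#*=#**%@@%@@%%%%%%%%%%%%%@%****************###********+====================
194 ::::::::::::::::-=+******++++++++*+-#**@@@%%%%@%%%%%%%%%%@@%****************####**+==--=+==========-========
196 ::::::::::::::-++======+++++++++++=-#**%@@@%@@%%%%%%%%@@%@@%****************###
[... 685 characters left out ...]
......................
210 ***************************************%@%@%%%%%%%%%%%%%%@@%***+==-::--:....................................
212 ***************************************%@@@%@%%%%%%%%%%%%@@%*===--:--:......................................
214 ***************************************#@@@@%%%%%%%%%%%@@@@%==-::--:........................................
216 ***************************************%@@%@%%%%%%%%%%%%%@@#-:--::..........................................
218 ***************************************#@@@@%@%%%%%%%%%%%@@#--:.............................................
220 ===+***********************************%@@@%%@%%%%%%%%%@%@%*:...............................................
```

```bash
python3 -m handwheel '[[0,0,0.02,0],[0,0,0.05,0],[0,0,0.08,0],[0,0,0.1,0],[0,0,0.12,0],[0,0,0.12,0],[0,0,0.12,0]]' | grep -E 'pos|force'; python3 -m handwheel '[[0,0,0.01,0],[0,0,0.02,0],[0,0,0.03,0],[0,0,0.03,0],[0,0,0.03,0]]' | grep -E 'pos|force'
```

```text
position: [0.5599, 0.2431, 0.2473]
ft_force: [-0.6, -0.5, -3.5]
grip_force: 60.0
position: [0.5607, 0.2433, 0.2396]
ft_force: [-1.0, -0.9, -1.1]
grip_force: 60.0
```

```bash
for i in 1 2; do python3 -m handwheel '[[0,0,0.01,0],[0,0,0.02,0],[0,0,0.02,0],[0,0,0.02,0]]' | grep -E 'pos|ft_force'; done
```

```text
position: [0.5606, 0.2434, 0.2335]
ft_force: [0.4, -0.2, 2.2]
position: [0.5587, 0.243, 0.2261]
ft_force: [-2.4, -1.3, 1.4]
```

```bash
for i in 1 2; do python3 -m handwheel '[[0,0,0.01,0],[0,0,0.015,0],[0,0,0.015,0],[0,0,0.015,0]]' | grep -E 'pos|ft_force'; done
```

```text
position: [0.5593, 0.2431, 0.2218]
ft_force: [-4.0, 0.3, -0.0]
position: [0.5593, 0.243, 0.2173]
ft_force: [-5.3, -1.6, -0.3]
```

```bash
for i in 1 2; do python3 -m handwheel '[[0,0,0.005,0],[0,0,0.01,0],[0,0,0.01,0],[0,0,0.01,0]]' | grep -E 'pos|ft_force'; done
```

```text
position: [0.5614, 0.2433, 0.2141]
ft_force: [0.4, -0.5, -3.5]
position: [0.5608, 0.2433, 0.2119]
ft_force: [-0.2, 0.0, -3.8]
```

```bash
python3 -m handwheel '[[0,0,0.008,0],[0,0,0.016,0],[0,0,0.02,0],[0,0,0.02,0]]' | grep -E 'pos|ft_force';for i in 1 2; do python3 -m handwheel '[[0,0,0.004,0],[0,0,0.007,0],[0,0,0.007,0],[0,0,0.007,0]]' | grep -E 'pos|ft_force'; done; python3 hk.py | tail -6 | head -3
```

```text
position: [0.5599, 0.2432, 0.2055]
ft_force: [-0.2, -0.2, -4.0]
position: [0.5605, 0.2433, 0.204]
ft_force: [0.3, -0.0, -4.5]
position: [0.5608, 0.2434, 0.2022]
ft_force: [-0.0, 0.1, -2.2]
crown 0.55 [181.2 279.2] r 95 286 c 270 292
stand 0.73 [185.6 366. ] r 93 259 c 219 476
dark col profile at col 283: [138, 141, 144, 147, 150, 153, 156, 159, 162, 165, 168, 171, 174, 177, 180, 183, 186, 189, 192, 195, 198, 201, 204, 207, 210, 213, 216, 219, 222, 225, 228, 231, 234, 237, 261, 264, 267, 270, 273, 276, 279, 282, 285, 288]
```

Seating begins (load dropping). A touch more, then check the gate.

```bash
python3 -m handwheel '[[0,0,0.003,0],[0,0,0.005,0],[0,0,0.005,0],[0,0,0.005,0]]' | grep -E 'pos|ft_force';python3 -c "
from h import *
w=cam('wrist');g=w['frame'].max(2)[190:266,215:345]
for i,r in enumerate(g[::3]):print(190+3*i,''.join(' .:-=+*#%@'[9-min(9,v//26)] for v in r))"
```

```text
position: [0.561, 0.2433, 0.2012]
ft_force: [-0.6, -0.5, 2.6]
190 .................--:-==+********+*************=:::::::::%@@%%%%%%%%%%%%%@%%%#:::::::::::::::::::-=********#**#**#######==-::-=-=-=
193 ..................:--:-=+************************+--::::#%@%%%%%%%%%%%%@@%@@#::::::::::.::::-=+***************####*##*+=-:-====-==
196 ....................--:-===******************+*********+%@@@%%%%%%%%%%%@%%@@#:::::::::-=+*******************#*#####*=+-::-========
199 .....................:-::-===********************+*+*+**%@@%%%%%%%%%%%%%%@%@%=+**************************#*****##*==--:-==========
202 .......................:--::-=+*************************%@@@%%%%%%%%%%%%%%@%%**********************************+==-::-=--=--======
205 ..........................:-::-==+**********************%@@@%%%%%%%%%%%@%%@@%********************************+==-:-===============
208 ............................:--::-=-=+******************%@@%@@%%%%%%%%%%%%%@%+++++*********+++++++++++++++++++++++++++++++++++++++
211 ...............................:--::--=+*##****++++++==+#@@@%%%@%%%%%%@%%%@@%-======+++++
[... 1771 characters left out ...]
####**=--:::::----==-....
253 ....=*++==========++++++++++++++++++=:.=%#**************************************************************#####*+----::::----=-.....
256 ---***++++++++++++++**************+:...%%#*********************************************************######%%%####*+=++=++++=-------
259 @@@@@@@@@@%@@@@@@@@@@@@@%@@@@@%@@%%*..+@@%#####################################################*++%@@@@@@@@@@@@%@@@@@@@@@%@%@%@@%%
262 @@@@@@@@@%@@@@%@@@@@@@@@@@@@@@@@@@%*.-@@@@@@@@@@@@@@@@@@@@@%@%%%%%%%%%%%%@@@@@@@@@@@@@@@@@@@@@@%:.#@@@@@@@@@%@@@@@@@@@@@@%@@@@@@%@
265 @@@@@@@%@@@@@@@@@@@@@@%@@@@@@@@%@@@@%@@@@@@@@@@@@@@@@@@@@@@@%@%%%%%%%%%%%%@@@@@@@@@@@@@@@@@@@@@@@%@@@@@@@%@@%@@@@@@@@@@@%%@@@@@@@%
```

```bash
python3 -m handwheel '[[0,0,0,0],[0,0,0,0],[0,0,0,0],[0,0,0,0],[0,0,0,0],[0,0,0,0]]' 30 | grep -E 'pos|ft_force|width'; python3 -m handwheel '[[0,0,-0.01,0],[0,0,-0.03,0],[0,0,-0.06,0],[0,0,-0.1,0],[0,0,-0.15,0],[0,0,-0.21,0],[0,0,-0.3,0],[0,0,-0.4,0],[0,0,-0.4,0],[-0.2,0,-0.4,0],[-0.3,0,-0.4,0],[-0.3,0,-0.4,0],[-0.3,0,-0.4,0],[-0.3,0,-0.4,0]]' | grep -E 'time|pos|ft_force'; python3 -c "
from h import *
w=cam('wrist');s=cam('side')
for n in('wrist','side'):
  for l in('crown','gate','pail_mid'):
    for r in vision.outline_of(n,l)[:1]:
      ys,xs=np.nonzero(r['mask']);print(n,l,round(r['conf'],2),np.round(r['point'],1),'r',ys.min(),ys.max(),'c',xs.min(),xs.max())
print(proj(w,[.554,.266,.216]))
p=proj(s,[.554,.266,.18]).astype(int)
g=s['frame'].max(2)[p[0]-40:p[0]+50,p[1]-40:p[1]+50]
for r in g:print(''.join(' .:-=+*#%@'[9-min(9,v//26)] for v in r))"
```

```text
position: [0.56, 0.2433, 0.2]
ft_force: [-0.4, -0.0, 0.7]
grip_width: 0.0257
time: 34.13
position: [0.5845, 0.1565, 0.3208]
ft_force: [0.1, -0.1, -0.4]
wrist crown 0.64 [ 66.1 279.9] r 0 127 c 276 289
wrist gate 0.61 [ 42.9 294.8] r 35 58 c 267 315
wrist pail_mid 0.79 [ 76.4 277.9] r 0 128 c 237 325
side crown 0.67 [156.1 237.2] r 146 196 c 219 243
side pail_mid 0.72 [188.2 230.4] r 152 214 c 216 248
[ 54.54307773 282.25730095]
####%%%%%##############%@@@%@@@@@%###########%@@@@@@@@@%%%#*+*#%@@%@@%*+++++++++++++++++++
#####%%%###############%@@@%@@@@@#############%@@@@@@@@%%%#*+#@@@@@@@@*+++++++++++++++++++
########################%@@@@@@@@#############%@@@@@@@@%###*+#%%@@@@@@*+++++++++++++++++++
#########################%@@@@@@%#############%@@@@@@@@%#%##*+#@@@%%@@*+++++++++++++++++++
##########################%%@@@%%########%%%%%#%@@@@@@@%####*+#@@%%@@@*+++++++++++++++++++
###########################%%@%%%%#####%%%%%%%#%@@@@@%@%####*+#@@@%%%@*+++++++++++++++++++
############################%@@%%######%%%#%%%#%@@@@@@@%#%%#*+#@@%%@@@*+++++++++++++++++++
#############################%%
[... 6821 characters left out ...]
:+********+======+*#***********+===============================
-..........................:+*****************************================================
-...........................=****************************+==-=============================
=:..........................-+***************************=================================
*:..........................:=**************************+==============-==================
*-...........................:+************************+=====================-============
*-............................:+**********************+=-=--====================-======+**
*+:............................:=+*****************++*+==-==============-============+*#**
```

The pail hangs upright on the hook, with the gate shut above the tube and the hand clear.

```bash
python3 -c "
from h import *
print(job.hand_in())"
```

```text
the job is handed in; nothing more can be done
None
```

The pail hangs upright on the hook with the gate shut above the bail. I let go only after the hook had taken the weight, and I handed the job in at about 34 s. Early failed grips on the lying bail slid the pail roughly 10 mm on the table.

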